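# Clip the red key fob onto the key block's brass eye

### The job

Clip the snap hook of the red key fob onto the brass eye of the wooden key block: push its sprung gate against the front leg of the eye (the upright nearest the robot) until that leg is inside the hook and the gate has snapped shut behind it. Leave the fob lying flat on the block, and leave the blue fob where it lies.

Things in the scene. Friction and masses are not known exactly. Their poses are not given: they have to be found in the camera images.
- red_fob: Key fob with snap hook, lying flat, 114 x 50 mm, about 90 g. Origin: underside centre of its red grip (44 x 30 x 26 mm high; grip it across y). x points along the fob to the hook's mouth, z up. Aluminium hook, 14 mm high: crossbar x 22 to 32, arms at y 17 to 25 and -25 to -17. An 8 mm bar enters the mouth at y -13 to 7, best -3; once it is at x 45 or less the gate shuts; crossbar stops it at x 36.
- red_fob_gate (a joint): Dark steel gate across the red hook's mouth, in rad: 0 shut (never outward), grows pushed inward (towards the grip), to 1.5. Hinged on the -y arm at x 82, y -21; shut it fills x 79 to 85, its tip behind a nose lip on the +y arm (x 85 to 92, y 11 to 25). A spring shuts it; pushing a bar in takes 1 to 10 N.
- blue_fob: The same fob and hook with a blue grip; to be left alone. Origin and axes as for the red one.
- key_block: Fixed wooden plate 160 x 110 x 10 mm (x -85 to 75, y +-55) with a brass eye: a closed staple of 8 mm round bar in the plane y = 0, upright legs at x 0 (front) and x 62, crosspiece 43 to 51 mm above the worktop. Origin: on the worktop under the front leg's centre. x points from front leg to rear leg, away from the robot; the clear part of the plate is at -x.

How it is judged:
By the outcome, as a careful person would: the job done as asked, in the order asked, and still so for the second after the job is handed in, with the robot touching nothing.
It also fails if it takes over 38 s, if anything falls off the work surface, if the arm or the gripper's body presses on something with over 40 N, if the wrist force passes 120 N, or if a joint passes its speed limit or range.

### The arm

A 7-joint arm with a two-finger parallel gripper is mounted at the origin on a cart in front of the work surface, level with it; the furniture and walls round the work are solid. World frame = base frame: x ahead of the robot, y to its left, z up, the work surface at z = 0. Lengths are in m, angles in rad, forces in N, time in s.
With the tool pointing down it reaches from about 0.4 to 0.875 m from the base axis. Payload 19.3 kg.
Tool frame: the origin (TCP) lies midway between the tips of the shut fingers; the grasp point (between the pads) lies 19 mm behind it; z points along the fingers, y is the line along which they close (so a half turn about z gives the same grasp; the last joint's range is limited). The gripper opens to 85 mm and grips with 20 to 120 N. Pads are 22 mm wide; open, the fingers measure 114 mm over their backs; the gripper's body (76 mm by 85 mm) begins 54 mm behind the grasp point. The pads swing forward as they close: fully open they stand 13 mm farther back than shut.
Start: joints at [1.041, 0.521, -0.036, 1.599, 0.021, 1.021, -0.113], TCP at [0.277, -0.56, 0.231] pointing down, gripper open.
Joint ranges: [-2.91, 2.91], [-0.3, 2.13], [-1.5, 1.42], [0.17, 2.43], [-1.26, 4.41], [0.16, 1.93], [-2.52, 2.52]. Speed limits (rad/s): [1.89, 1.89, 2.39, 2.39, 3.01, 3.01, 3.01].

### API

Orientations are given as [roll, pitch, yaw] about the fixed x, y, z axes, in that order (R = Rz(yaw) Ry(pitch) Rx(roll)).
In Python, from workcell import bot gives the robot as it stands.
- The arm moves only by the shell command python3 nudge.py 'ROWS' [FORCE]. ROWS is a JSON list of rows, 1 to 5 of them, each of 7 numbers: the finger opening in m, then dx, dy, dz in m, then a rotation vector rx, ry, rz in rad; each row is the pose to reach, as a shift and turn from the pose commanded when the command began, along the tool's axes at that moment; what a row does not reach only later rows make up. A row lasts 1/8 s, in which the tool goes at most 0.0625 m and 0.188 rad, less where a joint would pass 70% of its speed; a pose out of reach is approached as far as the arm can. The fingers move at their own pace and stop on an object; FORCE is the grip in N (left out, the last holds). Time passes only in rows, so rows that do not move let the fingers close. It prints the time, the measured TCP pose, the force, the opening and the grip force at its end.
- bot.observe(): the state, without advancing time (a new reading comes with each control period).
- bot.grab_frame(name): name is "scene" or "top"; returns the picture (480x640x3 uint8, blue, green, red); there is no depth.
- bot.calibration(name): a dict with "vfov" (degrees; the focal length in pixels is half the picture's height over the tangent of half this angle, whatever the lens; pixels are square), "cx", "cy" (the principal point, pixels), "eye" and "attitude" of the camera in the world. Camera axes: x right, y down, z forward; pixel columns grow to the right and rows downward; lengths in m; the calibration is good to about 2 mm. A picture is of the moment at which its call begins. calibration takes no time and is no camera call.
- bot.job_done(): hands the job in; it is judged then, once.
The state is a dict: "clock": time; "qpos": joint angles; "qd": joint speeds; "joint_efforts": joint torques, N m; "position": TCP position; "tool_rot": TCP orientation; "force": force on the tool from outside, world axes, zero at the start; "moment": the same for the moment, N m; "grip_width": finger opening in m; "finger_force": force on a finger pad.
Only numpy, scipy, OpenCV 4.12 (cv2) and the standard library are available. Lean on these libraries where they do the work, as an engineer would, in place of code of your own. Each camera call takes 0.05 s, during which the arm holds its last target. There are 200 camera calls.

## Working session

There is one attempt and no reset: what is moved stays moved. The work goes in short steps, Python scripts to look and compute and a shell command to move; the robot and the scene stay as the last step left them, time stands still between calls to the robot, and variables do not carry over. Pictures are saved under pics/ and viewed, at most 10 in all, crops included, and the job is handed in when it is done.

```bash
ls; mkdir -p pics
python3 - <<'E'
from workcell import bot
import cv2
for n in("scene","top"):
    cv2.imwrite(f"pics/{n}0.png",bot.grab_frame(n)); print(n,bot.calibration(n))
print(bot.observe())
E
```

```text
nudge.py
pics
workcell.py
scene {'vfov': 47.31398295109687, 'cx': 331.0765217673048, 'cy': 240.13491552006425, 'eye': array([0.18087717, 0.49757943, 0.79479329]), 'attitude': array([-2.44972577,  0.01656925, -2.55269673])}
top {'vfov': 44.08160829543226, 'cx': 313.4116952733846, 'cy': 233.89318249616667, 'eye': array([0.38625358, 0.00193329, 1.40793229]), 'attitude': array([-3.03423494, -0.00961549, -1.55563793])}
{'clock': 0.1, 'qpos': array([ 1.04083988,  0.52194391, -0.03635279,  1.59991629,  0.02120529,
        1.02110893, -0.11279491]), 'qd': array([ 6.48314401e-04, -1.20538974e-03,  1.54553829e-03, -2.40056449e-05,
       -4.88793622e-04, -3.72421720e-04, -4.89798620e-04]), 'joint_efforts': array([ 4.39199503e-03, -9.28482485e+01,  1.98403940e+00, -3.70527112e+01,
        1.81015267e-02,  5.33662111e-03, -1.05932959e-04]), 'position': array([ 0.27718612, -0.55985111,  0.23080198]), 'tool_rot': array([-3.14060314e+00,  6.06336669e-05,  4.59774711e-01]), 'force': array([ 0.34210197, -0.35457403, -0.37488736]), 'moment': array([-0.02424343,  0.02880048, -0.02286539]), 'finger_force': 0.0, 'grip_width': 0.08541126793114504}
```

View pics/scene0.png

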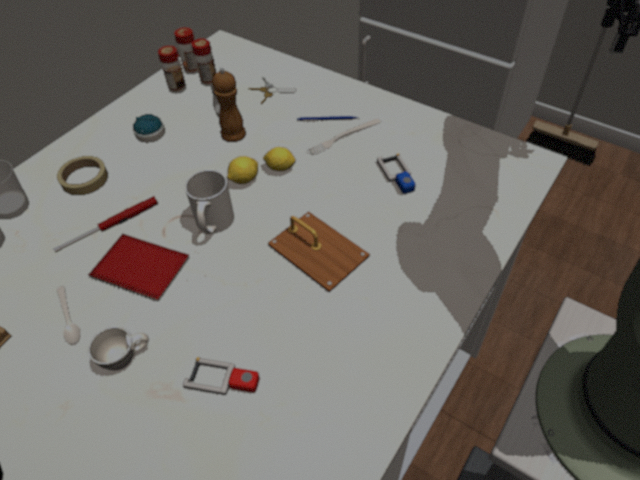

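View pics/top0.png

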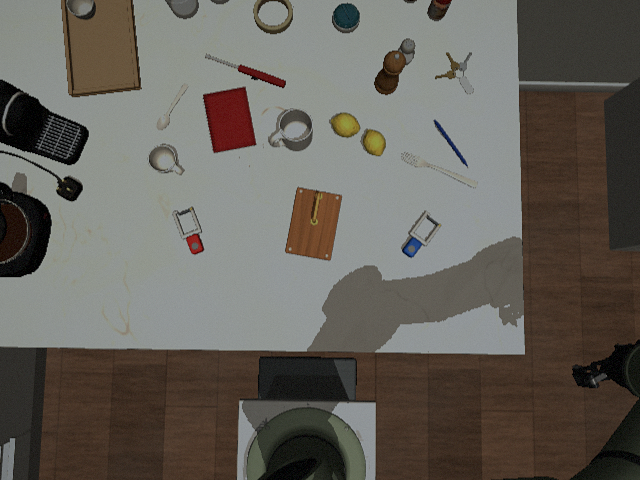

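The top view shows the red fob at (188,230) with its mouth pointing up-image, the block at (315,222) with its eye at (316,205), and the blue fob at (420,235). The scene view shows the red fob at (222,377), the block at (318,248) and the blue fob at (397,173). I'll enlarge the red fob and block in both views.

```bash
cat > h.py <<'E'
import numpy as np, cv2
from scipy.spatial.transform import Rotation as Ro
from workcell import bot
def cam(n):
    c=bot.calibration(n); f=240/np.tan(np.radians(c["vfov"]/2))
    return np.array(c["eye"]),Ro.from_euler("xyz",c["attitude"]).as_matrix(),f,c["cx"],c["cy"]
def proj(n,P):
    e,R,f,cx,cy=cam(n); q=(np.atleast_2d(P)-e)@R
    return np.c_[cx+f*q[:,0]/q[:,2],cy+f*q[:,1]/q[:,2]]
def onplane(n,uv,z):
    e,R,f,cx,cy=cam(n); d=R@np.array([(uv[0]-cx)/f,(uv[1]-cy)/f,1.]); return e+d*(z-e[2])/d[2]
def tri(a,b):
    A=[];B=[]
    for n,uv in(("scene",a),("top",b)):
        e,R,f,cx,cy=cam(n); d=R@np.array([(uv[0]-cx)/f,(uv[1]-cy)/f,1.]); d/=np.linalg.norm(d)
        M=np.eye(3)-np.outer(d,d); A.append(M);B.append(M@e)
    return np.linalg.lstsq(np.vstack(A),np.hstack(B),rcond=None)[0]
def pane(im,x,y,w,s): # crop w x 0.75w
    return cv2.resize(im[y:y+int(w*.75),x:x+w],(s,int(s*.75)),interpolation=cv2.INTER_CUBIC)
E
python3 - <<'E'
import cv2,numpy as np
from h import pane
s=cv2.imread("pics/scene0.png");t=cv2.imread("pics/top0.png")
cv2.imwrite("pics/c1.png",np.vstack([np.hstack([pane(s,175,340,100,400),pane(t,150,195,80,400)]),np.hstack([pane(s,260,200,120,400),pane(t,265,180,100,400)])]))
E
```

```text
(no output)
```

View pics/c1.png

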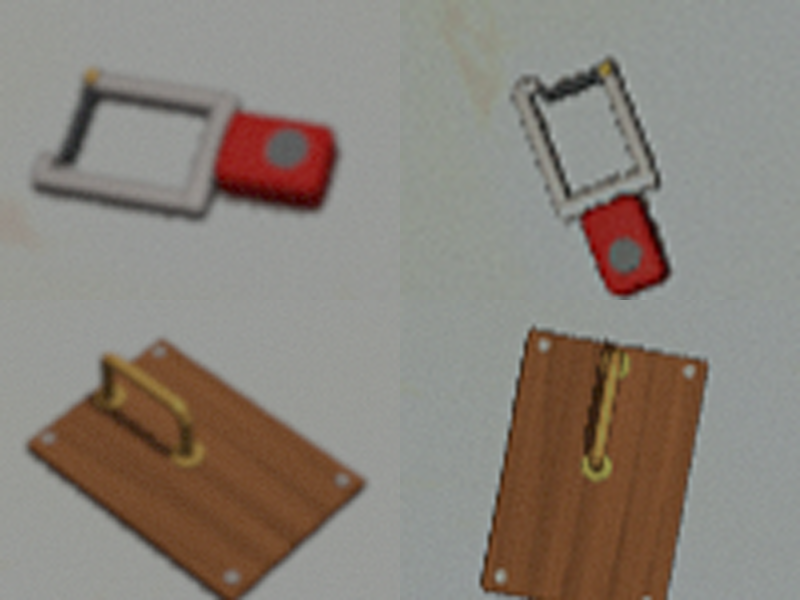

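```bash
cat > fit.py <<'E'
from h import *
from scipy.optimize import least_squares
S=lambda x,y,ox,oy,k,px=0,py=0:((x-px)/k+ox-.4,(y-py)/k+oy-.4)
rs=lambda x,y:S(x,y,175,340,4); rt=lambda x,y:S(x,y,150,195,5,400)
bs=lambda x,y:S(x,y,260,200,10/3,0,300); bt=lambda x,y:S(x,y,265,180,4,400,300)
red=[("scene",(82,-21,14),rs(91,75)),("top",(82,-21,14),rt(607,70)),
("scene",(22,-25,14),rs(241,94)),("top",(22,-25,14),rt(659,187)),
("scene",(22,25,14),rs(200,209)),("top",(22,25,14),rt(566,216)),
("scene",(92,25,14),rs(36,178)),("top",(92,25,14),rt(514,92))]
blk=[("scene",(75,55,10),bs(28,443)),("scene",(75,-55,10),bs(160,338)),("scene",(-85,-55,10),bs(366,483)),
("top",(75,55,10),bt(532,329)),("top",(75,-55,10),bt(708,360)),("top",(-85,55,10),bt(482,588)),
("scene",(0,0,10),bs(187,456)),("top",(0,0,10),bt(597,467)),("scene",(62,0,10),bs(109,398)),("top",(62,0,10),bt(620,365))]
def fit(pts,x0):
    def r(p):
        c,s=np.cos(p[3]),np.sin(p[3]);o=[]
        for n,l,uv in pts:
            l=np.array(l)/1000; P=[p[0]+c*l[0]-s*l[1],p[1]+s*l[0]+c*l[1],p[2]+l[2]]
            o+=list(proj(n,P)[0]-uv)
        return np.array(o)
    q=least_squares(r,x0,loss="soft_l1"); return q.x,r(q.x).reshape(-1,2)
for pts,x0 in((red,(.5,.3,0,.35)),(blk,(.5,0,0,-.2))):
    p,r=fit(pts,x0); print(p.round(4)); print(r.round(1).tolist())
print("heights: disc",tri(rs(287,148),rt(625,255)),"pin",tri(rs(91,75),rt(607,70)),"ring",tri(bs(187,456),bt(597,467)))
E
python3 fit.py
```

```text
[ 0.5098  0.2694 -0.0026  0.3964]
[[0.9, 0.2], [0.4, -0.3], [0.5, -0.5], [0.5, -1.1], [0.8, 0.4], [-0.8, 0.9], [-1.9, 0.2], [-0.7, -1.5]]
[ 0.5692 -0.0104 -0.0044 -0.1674]
[[-1.1, 0.1], [0.8, -0.3], [1.0, -0.4], [-0.4, -0.8], [0.7, -0.2], [-0.3, -0.1], [0.4, 0.5], [0.2, -0.6], [0.5, 0.7], [-0.8, -0.4]]
heights: disc [0.50356304 0.26800444 0.02630982] pin [0.59289656 0.28247938 0.01392962] ring [ 0.56814444 -0.00934241  0.00860601]
```

```bash
cat > go.py <<'E'
import sys
from h import *
# usage: go.py x y z yaw  -> shift/turn in tool axes
x,y,z,w=map(float,sys.argv[1:])
s=bot.observe(); R=Ro.from_euler("xyz",s["tool_rot"])
d=R.inv().apply(np.array([x,y,z])-s["position"]); rv=(R.inv()*Ro.from_euler("xyz",[np.pi,0,w])).as_rotvec()
print("d",d.round(4),"rot",rv.round(3),"n",np.linalg.norm(d)/.0625,"t",s["clock"],"q",s["qpos"].round(2))
E
python3 go.py .508 .2686 .15 .396; python3 nudge.py '[]' 2>&1 | tail -3
```

```text
d [ 0.5745 -0.6399  0.0814] rot [-0.001  0.     0.064] n 13.820659231298235 t 0.1 q [ 1.04  0.52 -0.04  1.6   0.02  1.02 -0.11]
    connect(sys.argv[1:4])
    ~~~~~~~^^^^^^^^^^^^^^^
ValueError: each row has 7 numbers
```

```bash
python3 nudge.py '[[0.085,0.21,-0.23,0,0,0,0.064],[0.085,0.21,-0.23,0,0,0,0.064],[0.085,0.21,-0.23,0,0,0,0.064],[0.085,0.21,-0.23,0,0,0,0.064],[0.085,0.21,-0.23,0,0,0,0.064]]' 60; python3 go.py .508 .2686 .15 .396
```

```text
clock: 0.72
position: [0.3637, -0.2588, 0.2313]
tool_rot: [3.142, -0.0, 0.396]
force: [1.8, 0.3, 0.6]
grip_width: 0.0849
finger_force: 0.0
d [ 0.3365 -0.431   0.0813] rot [ 0. -0. -0.] n 8.84461271487411 t 0.725 q [ 0.59  0.24 -0.13  2.04  0.04  0.86 -0.73]
```

```bash
python3 nudge.py '[[0.085,0.19,-0.243,0.02,0,0,0],[0.085,0.19,-0.243,0.02,0,0,0],[0.085,0.19,-0.243,0.02,0,0,0],[0.085,0.19,-0.243,0.02,0,0,0],[0.085,0.19,-0.243,0.02,0,0,0]]'; python3 go.py .508 .2686 .10 .396
```

```text
clock: 1.35
position: [0.4453, 0.0387, 0.2112]
tool_rot: [3.142, -0.0, 0.396]
force: [2.4, -0.7, 0.1]
grip_width: 0.0848
finger_force: 0.0
d [ 0.1465 -0.1879  0.1112] rot [ 0. -0. -0.] n 4.207332880236271 t 1.35 q [ 0.05  0.28 -0.32  2.06  0.12  0.82 -1.52]
```

```bash
python3 nudge.py '[[0.085,0.1465,-0.188,0.111,0,0,0],[0.085,0.1465,-0.188,0.111,0,0,0],[0.085,0.1465,-0.188,0.111,0,0,0],[0.085,0.1465,-0.188,0.111,0,0,0],[0.085,0.1465,-0.188,0.111,0,0,0]]'; python3 go.py .508 .2686 .003 .396
python3 - <<'E'
from h import *
s=bot.grab_frame("scene");t=bot.grab_frame("top")
cv2.imwrite("pics/c2.png",np.hstack([pane(s,150,280,160,400),pane(t,140,175,120,400)]))
E
```

```text
clock: 1.98
position: [0.5066, 0.2702, 0.0981]
tool_rot: [-3.14, 0.002, 0.4]
force: [-0.0, -0.6, 0.8]
grip_width: 0.0853
finger_force: 0.0
d [0.0009 0.0021 0.0951] rot [-0.001  0.002  0.004] n 1.5221223791417262 t 1.975 q [-0.38  0.63 -0.3   1.83  0.26  0.72 -1.99]
```

View pics/c2.png

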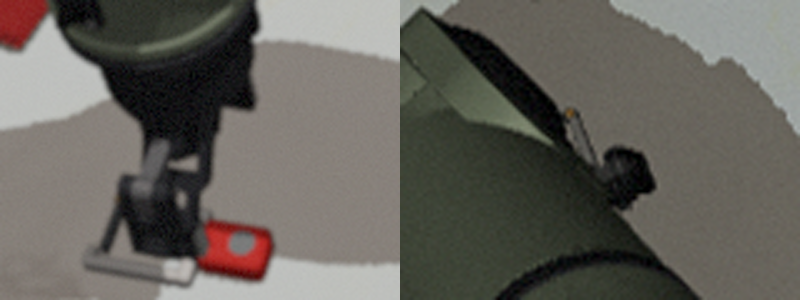

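The gripper stands over the red grip (left pane, grip at about (235,250)) with its fingers on both sides of it. Next I descend and grip.

```bash
python3 nudge.py '[[0.085,0,0,0.05,0,0,0],[0.085,0,0,0.085,0,0,0],[0.085,0,0,0.096,0,0,0],[0.03,0,0,0.096,0,0,0],[0.025,0,0,0.096,0,0,0]]' 60;python3 nudge.py '[[0.02,0,0,0,0,0,0],[0.02,0,0,0,0,0,0],[0.02,0,0,0,0,0,0]]' 60; python3 go.py .508 .2686 .003 .396
```

```text
clock: 2.7
position: [0.5087, 0.2667, 0.0059]
tool_rot: [-3.141, -0.002, 0.395]
force: [0.0, -0.1, 0.2]
grip_width: 0.0514
finger_force: 0.0
clock: 3.08
position: [0.5085, 0.267, 0.0058]
tool_rot: [-3.141, -0.002, 0.396]
force: [-2.7, -1.8, 16.0]
grip_width: 0.0288
finger_force: 58.7
d [ 0.0001 -0.0016  0.0028] rot [-0.    -0.002 -0.   ] n 0.05165685661081926 t 3.075 q [-0.42  0.77 -0.24  1.86  0.33  0.54 -2.05]
```

```bash
python3 nudge.py '[[0.02,0,0,-0.03,0,0,0],[0.02,0,0,-0.075,0,0,0],[0.02,0,0,-0.075,0,0,0]]'; python3 go.py .4494 .0129 .075 -.1674
```

```text
clock: 3.45
position: [0.5095, 0.2674, 0.0827]
tool_rot: [-3.141, -0.005, 0.395]
force: [0.4, 0.2, -0.7]
grip_width: 0.0287
finger_force: 59.6
d [-0.1535  0.2118  0.0068] rot [-0.002 -0.005  0.563] n 4.186384596354564 t 3.45 q [-0.38  0.65 -0.29  1.84  0.28  0.68 -2.01]
```

```bash
python3 nudge.py '[[0.02,-0.1535,0.212,0.007,0,0,0.563],[0.02,-0.1535,0.212,0.007,0,0,0.563],[0.02,-0.1535,0.212,0.007,0,0,0.563],[0.02,-0.1535,0.212,0.007,0,0,0.563],[0.02,-0.1535,0.212,0.007,0,0,0.563]]'; python3 nudge.py '[[0.02,0,0,0,0,0,0],[0.02,0,0,0,0,0,0]]'; python3 go.py .4494 .0129 .075 -.1674
python3 - <<'E'
from h import *
s=bot.grab_frame("scene");t=bot.grab_frame("top")
cv2.imwrite("pics/c3.png",np.hstack([pane(s,240,180,160,400),pane(t,250,170,120,400)]))
E
```

```text
clock: 4.08
position: [0.4465, 0.008, 0.0721]
tool_rot: [3.14, 0.001, -0.172]
force: [-0.6, 0.5, -0.4]
grip_width: 0.0286
finger_force: 59.5
clock: 4.32
position: [0.4484, 0.0133, 0.0723]
tool_rot: [-3.141, -0.0, -0.165]
force: [-0.1, -0.5, -0.7]
grip_width: 0.0287
finger_force: 59.5
d [ 0.0011  0.0002 -0.0027] rot [-0.001 -0.     0.002] n 0.04683432579240268 t 4.325 q [-0.04  0.52 -0.16  2.17  0.18  0.46 -2.07]
```

View pics/c3.png

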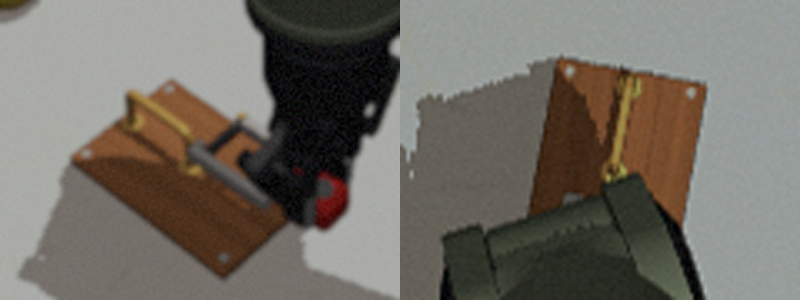

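The left pane shows the fob held level above the plate, with its nose at about (190,145) and hinge pin at (240,117), and the front leg at about (192,160). I'll compare these with predictions.

```bash
python3 - <<'E'
from h import *
s=bot.observe();w=s["tool_rot"][2];M=Ro.from_euler("z",w)
o=s["position"]+M.apply([.002,0,0]);o[2]-=.0058
for l in((92,25,14),(82,-21,14),(85,-25,14),(85,11,14)):
    uv=proj("scene",o+M.apply(np.array(l)/1000))[0]; print(l,((uv-[240,180]+.4)*2.5).round(1))
B=Ro.from_euler("z",-.1674)
print("block",B.inv().apply(o-[.5692,-.0104,0]).round(4))
E
python3 - <<'E'
from h import *
s=bot.grab_frame("scene")
cv2.imwrite("pics/c4.png",pane(s,290,200,80,800))
E
```

```text
(92, 25, 14) [188.9 145.5]
(82, -21, 14) [245.6 115.4]
(85, -25, 14) [246.4 110. ]
(85, 11, 14) [210.6 139.2]
block [-0.1212  0.0031  0.0664]
```

View pics/c4.png

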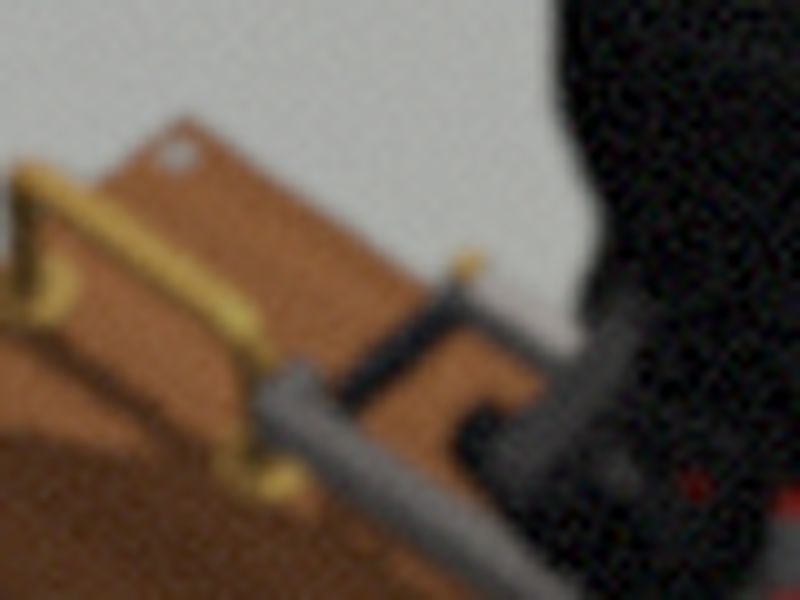

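```bash
python3 nudge.py '[[0.02,0,0,0.03,0,0,0],[0.02,0,0,0.05,0,0,0],[0.02,0,0,0.054,0,0,0],[0.02,0,0,0.054,0,0,0]]'; python3 nudge.py '[[0.02,0.01,0,0,0,0,0],[0.02,0.02,0,0,0,0,0],[0.02,0.02,0,0,0,0,0]]';  python3 - <<'E'
from h import *
s=bot.observe();B=Ro.from_euler("z",-.1674)
print("block TCP",B.inv().apply(s["position"]-[.5692,-.0104,0]).round(4),s["tool_rot"])
t=bot.grab_frame("scene")
cv2.imwrite("pics/c5.png",pane(t,270,200,100,600))
E
```

```text
clock: 4.97
position: [0.448, 0.0122, 0.0185]
tool_rot: [-3.142, 0.0, -0.167]
force: [0.3, -0.0, -1.2]
grip_width: 0.0289
finger_force: 59.5
clock: 5.35
position: [0.4688, 0.0083, 0.0186]
tool_rot: [-3.141, -0.001, -0.168]
force: [0.6, -0.4, -1.6]
grip_width: 0.0287
finger_force: 59.5
block TCP [-0.1021  0.0017  0.0186] [-3.14110842e+00 -1.29747653e-03 -1.67940377e-01]
```

View pics/c5.png

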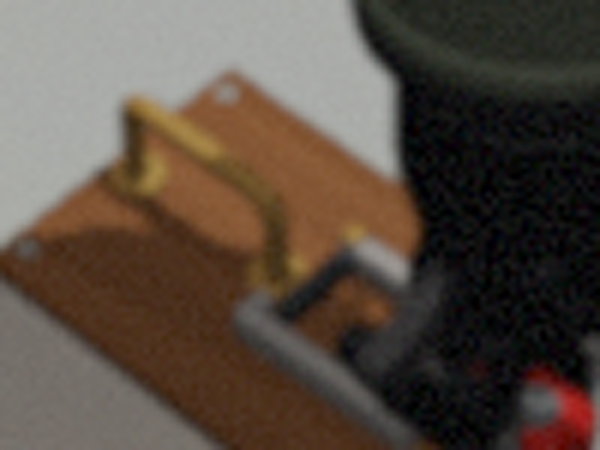

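The scene crop shows the leg's base at about (275,275), in line with the middle of the mouth (nose at (255,300), pin at (352,235)). Next I push in.

```bash
python3 nudge.py '[[0.02,0.012,-0.001,0,0,0,0],[0.02,0.022,-0.001,0,0,0,0],[0.02,0.032,-0.001,0,0,0,0],[0.02,0.040,-0.001,0,0,0,0],[0.02,0.048,-0.001,0,0,0,0]]' 80; python3 nudge.py '[[0.02,0.004,0,0,0,0,0],[0.02,0.008,0,0,0,0,0],[0.02,0.010,0,0,0,0,0],[0.02,0.010,0,0,0,0,0]]'
```

```text
clock: 6.02
position: [0.5157, 0.0012, 0.0183]
tool_rot: [3.141, -0.0, -0.167]
force: [-2.0, -2.9, -0.8]
grip_width: 0.0284
finger_force: 83.1
clock: 6.52
position: [0.525, -0.0001, 0.0183]
tool_rot: [-3.141, -0.0, -0.167]
force: [0.1, 0.8, -0.6]
grip_width: 0.0285
finger_force: 83.2
```

```bash
python3 nudge.py '[[0.02,0.002,0,0,0,0,0],[0.02,0.002,0,0,0,0,0]]'
python3 - <<'E'
from h import *
t=bot.grab_frame("scene")
cv2.imwrite("pics/c6.png",pane(t,270,200,100,800))
E
```

```text
clock: 6.78
position: [0.527, -0.0005, 0.0183]
tool_rot: [-3.142, -0.0, -0.167]
force: [0.1, 0.7, -1.1]
grip_width: 0.0285
finger_force: 83.3
```

View pics/c6.png

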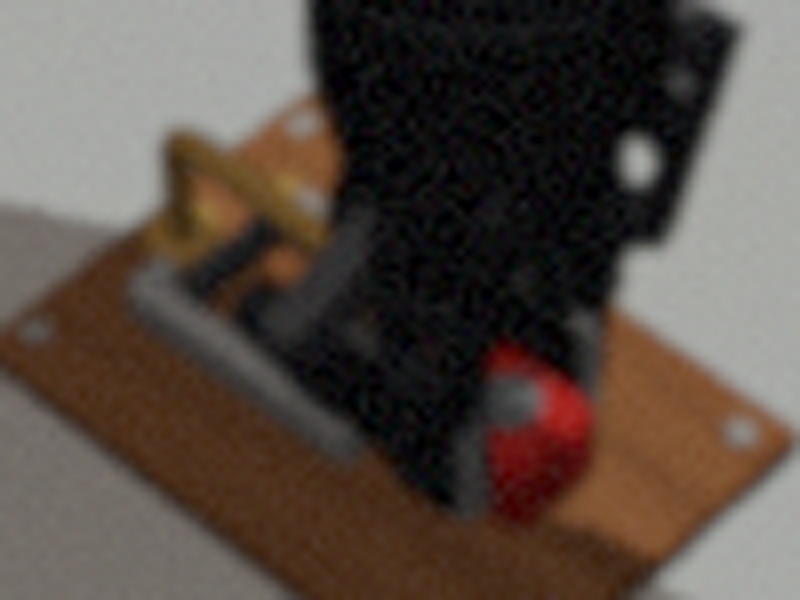

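The gate shows as a straight dark bar from the nose (205,285) to the hinge side (270,235), so it has shut behind the leg. I'll lower the fob, release it and retreat.

```bash
python3 nudge.py '[[0.02,0,0,0.001,0,0,0],[0.02,0,0,0.002,0,0,0],[0.02,0,0,0.0025,0,0,0],[0.02,0,0,0.0025,0,0,0]]' 30; python3 nudge.py '[[0.05,0,0,0,0,0,0],[0.06,0,0,0,0,0,0],[0.06,0,0,0,0,0,0],[0.06,0,0,0,0,0,0]]'
```

```text
clock: 7.32
position: [0.5268, -0.0005, 0.0159]
tool_rot: [3.142, 0.0, -0.167]
force: [-3.0, 0.3, 3.9]
grip_width: 0.0283
finger_force: 84.0
clock: 7.82
position: [0.527, -0.0005, 0.0158]
tool_rot: [-3.142, 0.0, -0.167]
force: [-0.2, 0.3, -0.0]
grip_width: 0.0601
finger_force: 0.0
```

Contact with the plate was felt at about 4 N. The fob is released, so I lift straight up and back away.

```bash
python3 nudge.py '[[0.06,0,0,-0.03,0,0,0],[0.06,0,0,-0.08,0,0,0],[0.06,0,0,-0.14,0,0,0],[0.06,0,0,-0.18,0,0,0],[0.06,0,0,-0.18,0,0,0]]'; python3 nudge.py '[[0.06,0,0.06,0,0,0,0],[0.06,0,0.12,0,0,0,0],[0.06,0,0.18,0,0,0,0],[0.06,0,0.24,0,0,0,0],[0.06,0,0.24,0,0,0,0]]'
python3 - <<'E'
from h import *
s=bot.grab_frame("scene");t=bot.grab_frame("top")
cv2.imwrite("pics/c7.png",np.hstack([pane(s,265,190,110,400),pane(t,265,175,100,400)]))
E
```

```text
clock: 8.45
position: [0.5283, -0.0005, 0.1986]
tool_rot: [-3.141, -0.005, -0.168]
force: [-0.3, -0.1, -1.4]
grip_width: 0.0603
finger_force: 0.0
clock: 9.07
position: [0.4849, -0.2417, 0.1945]
tool_rot: [3.14, 0.002, -0.174]
force: [-0.0, 1.0, -0.5]
grip_width: 0.0601
finger_force: 0.0
```

View pics/c7.png

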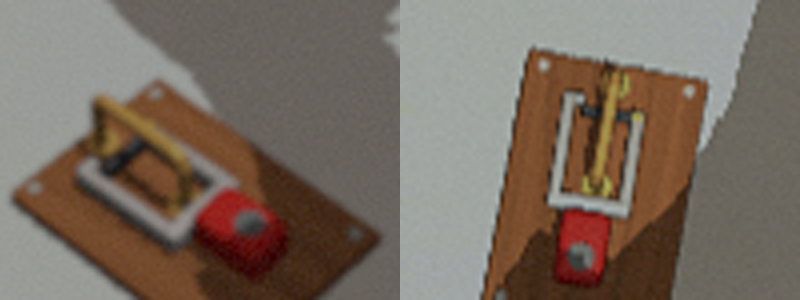

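Both views show the front leg inside the hook near the crossbar, at (597,187) in the right pane. The gate is straight across the mouth at (580,110)–(635,118), and the fob lies flat on the plate.

```bash
python3 nudge.py '[[0.06,0,0,0,0,0,0],[0.06,0,0,0,0,0,0]]'; python3 -c "
from workcell import bot
print(bot.job_done())"
```

```text
clock: 9.43
position: [0.4873, -0.2361, 0.1956]
tool_rot: [-3.141, 0.0, -0.166]
force: [0.3, 1.6, -0.2]
grip_width: 0.0602
finger_force: 0.0
the job is handed in; nothing more can be done
None
```

The red fob's hook is clipped onto the front leg of the eye with its gate shut, the fob lies flat on the block, the blue fob was not touched, and the job was handed in at about 9.4 s; no verdict was returned.

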